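# Snug the clamp on the red-lidded cup

## Robot

A 6-joint arm with a two-finger parallel gripper is mounted at the origin on a cart in front of the work surface, level with it; the furniture and walls round the work are solid. World frame = base frame: x ahead of the robot, y to its left, z up, the work surface at z = 0. Lengths are in m, angles in rad, forces in N, time in s.
With the tool pointing down it reaches from about 0.325 to 0.9 m from the base axis. Payload 3.5 kg.
Tool frame: the origin (TCP) lies at the very end of the fingers, on their centre line; the grasp point (between the pads) lies 19 mm behind it; z points along the fingers, y is the line along which they close (so a half turn about z gives the same grasp; the last joint's range is limited). The gripper opens to 85 mm and grips with 20 to 120 N. Pads are 22 mm wide; open, the fingers measure 114 mm over their backs; the gripper's body (76 mm by 85 mm) begins 54 mm behind the grasp point. The pads swing forward as they close: fully open they stand 13 mm farther back than shut.
Start: joints at [1.129, 0.276, -0.026, 1.268, 0, 1.467], TCP at [0.208, 0.589, 0.231] pointing down, gripper open.
Joint ranges: [-3.12, 3.12], [-0.85, 1.88], [-1.08, 1.24], [-1.95, 2.15], [-1.57, 1.53], [-3.14, 3.14]. Speed limits (rad/s): [2.57, 2.57, 3.14, 3.14, 3.14, 3.14].

## Interface

Orientations are given as a rotation vector (axis times angle).
In Python, from plant import sensors, imaging, job gives the robot as it stands.
- The arm moves only by the tool play_rows, never from a script. Its argument "rows" is a list of rows, each a list of 5 numbers: the finger opening in m, from 0 to 0.0854, then the shift along the tool's x, y, z in m, then the turn about the tool's z in rad. A call has 1 to 20 rows; each row shifts and turns the commanded pose from where the row before left it, along the tool's axes as they then stand; what a row does not reach is not made up. A row lasts 1/12 s, in which the tool goes at most 41.7 mm and 7.16 degrees, less where a joint would pass 70% of its speed; a pose out of reach is approached as far as the arm can. A call is refused whole if a number of a shift passes 0.0417 or a number of a turn 0.125, either way. A call with a gripper value outside its range is refused whole. The fingers move at their own pace and stop on an object; "force" is the grip in N (left out, the last holds). Time passes only in rows, so rows that do not move let the fingers close. It gives the time, the measured TCP pose, the force, the opening and the grip force at its end, in the units of the state.
- sensors.state(): the state, without advancing time (a new reading comes with each control period).
- imaging.capture(name): name is "scene" or "top"; returns a dict with "frame" (384x512x3 uint8, blue, green, red), "camera_matrix" (3x3 intrinsics, pixels), "cam_to_world" (4x4, takes a point from camera to world coordinates). Camera axes: x right, y up, looking along -z (the intrinsics and any distortion apply to the point x, -y, -z); pixel columns grow to the right and rows downward; lengths in m; the calibration is good to about 2 mm. A picture is of the moment at which its call begins. There is no depth.
- job.finish_job(): hands the job in; it is judged then, once.
The state is a dict: "time_s": time; "joint_pos": joint angles; "joint_velocities": joint speeds; "joint_efforts": joint torques, N m; "tool_pos": TCP position; "eef_rot": TCP orientation; "ft_force": force on the tool from outside, world axes, zero at the start; "wrist_torque": the same for the moment, N m; "width": finger opening in m; "grasp_force": force on a finger pad.
Only numpy, scipy, OpenCV 4.12 (cv2) and the standard library are available. Lean on these libraries where they do the work, as an engineer would, in place of code of your own. Each camera call takes 0.05 s, during which the arm holds its last target. There are 200 camera calls.

## Task

Two specimen cups stand on small mixers, each under a screw clamp that is still open. Clamp the red-lidded cup for mixing: turn the blue handle above it clockwise until the pad meets the lid, then snug it by about 25 degrees more, so that the cup is held firmly but not crushed, and let go. Leave the clamp of the yellow-lidded cup as it is.

Things in the scene. Friction and masses are not known exactly. Their poses are not given: they have to be found in the camera images.
- red_grip (a point): Centre of the flat blue handle bar (52 long, point x; 12 thick, y; 26 tall, z up) of the clamp over the red cup, on the vertical screw axis, about 225 above the worktop, the mixer's highest part; 12 to 28 free below it, then the clamp's fixed arm. Turning clockwise from above takes 0.2 N m (0.4 when snug), sinks handle and pad 8 mm per rad; it stays where left. Stop 1.45 to 1.9 rad from the start.
- red_pad: Black rubber disc, 36 across, 8 thick, under that screw; origin: centre of its underside, z up; it does not turn. It starts 3 to 7 mm above the lid (0.4 to 0.9 rad of turn). It hangs on an orange stem with a 3 N/mm spring: on the lid it stays while the handle sinks on. Snug: about 10 N, 3.4 mm or 0.42 rad (25 degrees) past first contact; 3 to 21 N will do.
- red_cup: Clear specimen cup with red screw lid, loose, 62 across, 72 tall; origin: centre of its underside. It stands upright, within 5 mm of the screw axis, on the round black platform (38 above the worktop) of a white mixer, base 118 x 96, with an aluminium post behind the cup (away from the robot) and an arm over it.
- yellow_tip (a point): One end of the blue handle bar of the other, identical clamp, over the yellow-lidded cup: 26 mm from its screw axis, at the bar's mid height. The two mixers may have changed places. This handle is to stay where it is.
Mind the look-alikes: they are no part of the job. What is shaped like the red_cup but purple is not meant.

How it is judged:
By the outcome, as a careful person would: the job done as asked, in the order asked, and still so for the second after the job is handed in, with the robot touching nothing.
It also fails if it takes over 35 s, if anything falls off the work surface, if the arm or the gripper's body presses on something with over 40 N, if the wrist force passes 120 N, or if a joint passes its speed limit or range.

## Working session

There is one attempt and no reset: what is moved stays moved. The work goes in short steps, Python scripts to look and compute and a tool call to move; the robot and the scene stay as the last step left them, time stands still between calls to the robot, and variables do not carry over. Pictures are saved under pics/ and viewed, at most 10 in all, crops included, and the job is handed in when it is done.

Besides the shell and the picture viewer there is one more tool, called after "Emit:" as name(argument=value, ...) on one line, values as JSON. play_rows: Moves the arm, as the interface text tells. Its arguments: {"type":"object","properties":{"rows":{"type":"array"},"force":{"type":"number"}},"required":["rows"]}

```bash
mkdir -p pics; cat > h.py <<'E'
import numpy as np, cv2
from plant import sensors, imaging, job
def cap(n,f=None):
    c=imaging.capture(n)
    if f: cv2.imwrite('pics/'+f,c['frame'])
    np.savez('pics/'+n+'.npz',**{k:c[k] for k in c})
    return c
def proj(c,P):
    M=np.linalg.inv(c['cam_to_world']); p=(M@np.append(P,1))[:3]; q=c['camera_matrix']@np.array([p[0],-p[1],-p[2]]); return q[:2]/q[2]
def ray(c,u,v):
    d=np.linalg.inv(c['camera_matrix'])@np.array([u,v,1.]); d=np.array([d[0],-d[1],-d[2]]); T=np.asarray(c['cam_to_world']); return T[:3,3],T[:3,:3]@d
def atz(c,u,v,z):
    o,d=ray(c,u,v); return o+d*(z-o[2])/d[2]
E
python3 - <<'E'
from h import *
a=cap('scene');b=cap('top')
print(a.keys(),a['cam_to_world'],b['cam_to_world'],a['camera_matrix'])
cv2.imwrite('pics/s0.png',cv2.resize(a['frame'],(800,600),interpolation=2));cv2.imwrite('pics/t0.png',cv2.resize(b['frame'],(800,600),interpolation=2))
print(sensors.state())
E
```

```text
dict_keys(['frame', 'camera_matrix', 'cam_to_world']) [[ 0.89225714  0.21751684 -0.39568121 -0.05195953]
 [-0.45148753  0.41811608 -0.78824993 -1.03180504]
 [-0.00601696  0.88196676  0.4712732   0.75281351]
 [ 0.          0.          0.          1.        ]] [[-0.026165    0.99082757 -0.13257497  0.30992424]
 [-0.99958677 -0.02435291  0.0152718  -0.00446162]
 [ 0.01190313  0.13291977  0.99105532  1.3114031 ]
 [ 0.          0.          0.          1.        ]] [[498.90656204   0.         248.3646074 ]
 [  0.         498.90656204 190.65567807]
 [  0.           0.           1.        ]]
{'time_s': 0.1, 'joint_pos': array([ 1.12861233e+00,  2.77073555e-01, -2.77703269e-02,  1.26799813e+00,
        2.88345734e-05,  1.46737773e+00]), 'joint_velocities': array([-1.81877538e-03, -1.55508973e-03,  3.99183227e-03,  7.99962971e-05,
       -1.18377062e-04, -8.30062291e-07]), 'joint_efforts': array([ 5.04244381e-04, -4.46709573e+01,  2.96128517e+01,  8.44750117e-03,
       -1.07200851e-04,  4.83681958e-06]), 'tool_pos': array([0.20740569, 0.58882253, 0.23024867]), 'eef_rot': array([-5.29492772e-01, -3.09606122e+00,  3.08174911e-03]), 'ft_force': array([-0.19535803,  0.67187329, -0.03554039]), 'wrist_torque': array([-0.03213192,  0.02244619, -0.02907254]), 'grasp_force': 0.0, 'width': 0.08574704284461675}
```

View pics/s0.png

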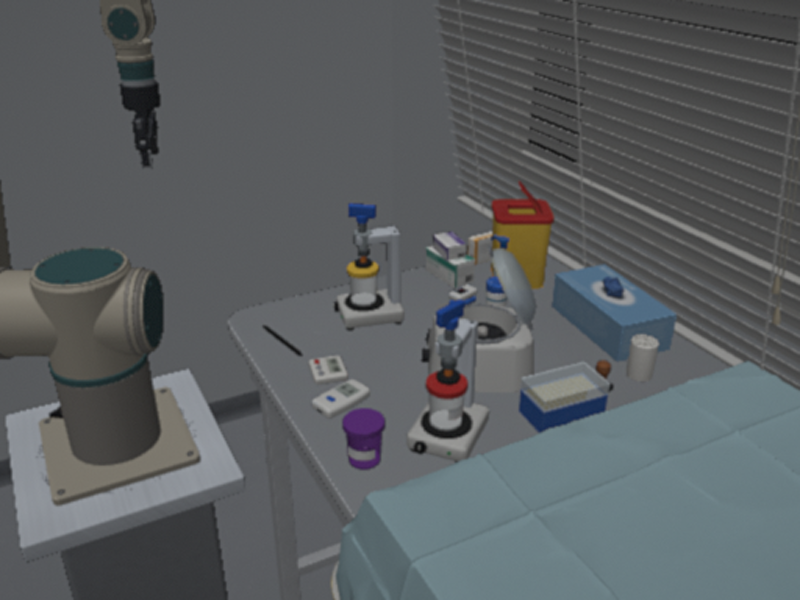

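View pics/t0.png

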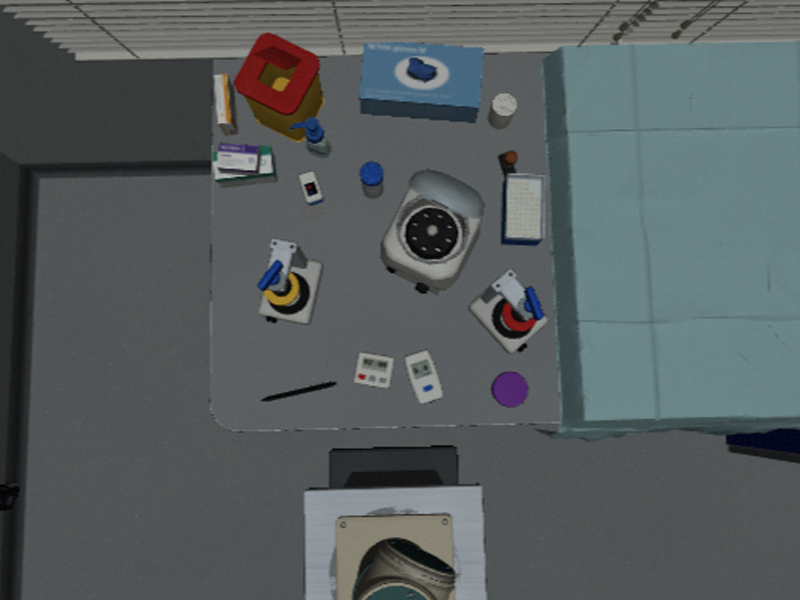

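```bash
cat >> h.py <<'E'
from scipy.optimize import minimize
def blue(c,u0,u1,v0,v1):
    h=cv2.cvtColor(c['frame'],cv2.COLOR_BGR2HSV); m=cv2.inRange(h,(105,130,30),(130,255,255)); o=np.zeros_like(m); o[v0:v1,u0:u1]=m[v0:v1,u0:u1]
    n,l,s,_=cv2.connectedComponentsWithStats(o); k=1+np.argmax(s[1:,4]); return (l==k).astype(np.uint8)
def boxmask(c,p,S=4):
    x,y,z,w=p; R=np.array([[np.cos(w),-np.sin(w)],[np.sin(w),np.cos(w)]]); pts=[]
    for i in(-1,1):
        for j in(-1,1):
            for k in(-1,1):
                q=R@[i*.026,j*.006]; pts.append(proj(c,[x+q[0],y+q[1],z+k*.013]))
    m=np.zeros((384*S,512*S),np.uint8); cv2.fillConvexPoly(m,cv2.convexHull(np.round((np.array(pts)+.5)*S).astype(np.int32)),1)
    return cv2.resize(m.astype(np.float32),(512,384),interpolation=cv2.INTER_AREA)
def fit(cs,ms,p0):
    f=lambda p:sum(np.abs(boxmask(c,p)-m).sum()/m.sum() for c,m in zip(cs,ms))
    best=None
    for w in np.arange(0,np.pi,np.pi/8):
        r=minimize(f,[*p0,w],method='Nelder-Mead',options=dict(initial_simplex=np.array([[*p0,w]]+[[*(np.array([*p0,w])+d)] for d in np.diag([.01,.01,.01,.3])]),xatol=1e-4,fatol=1e-4))
        if best is None or r.fun<best.fun: best=r
    return best
E
python3 - <<'E'
from h import *
a=dict(np.load('pics/scene.npz'));b=dict(np.load('pics/top.npz'))
for n,sb,tb,t0 in(('red',(275,308,188,210),(330,352,180,206),(341,194.5)),('yel',(220,245,126,145),(162,185,164,188),(173,176))):
    ms=[blue(a,*sb),blue(b,*tb)]
    p0=atz(b,*t0,.225); r=fit([a,b],ms,p0); print(n,[m.sum() for m in ms],p0,r.x,r.fun,[np.abs(boxmask(c,r.x)-m).sum()/m.sum() for c,m in zip((a,b),ms)], np.hypot(*r.x[:2]))
ca=a['frame'][170:300,250:330];cb=b['frame'][160:240,290:360]
cv2.imwrite('pics/c1.png',np.hstack([cv2.resize(ca,(370,600),interpolation=2),cv2.resize(cb,(420,600)[:1]+(480,),interpolation=2)[:, :] if 0 else cv2.copyMakeBorder(cv2.resize(cb,(420,480),interpolation=2),0,120,0,0,0)]))
E
```

```text
red [np.uint64(234), np.uint64(149)] [ 0.44532451 -0.2226576   0.225     ] [ 0.44884737 -0.22297316  0.21984721  3.58715985] 0.680652354729536 [np.float64(0.3392094017094017), np.float64(0.3414429530201342)] 0.5011796023361634
yel [np.uint64(157), np.uint64(146)] [0.50008739 0.17968314 0.225     ] [ 0.50054356  0.18060206  0.22098772 -0.67409431] 0.6960480106447954 [np.float64(0.38654458598726116), np.float64(0.3095034246575342)] 0.5321287049667945
```

View pics/c1.png

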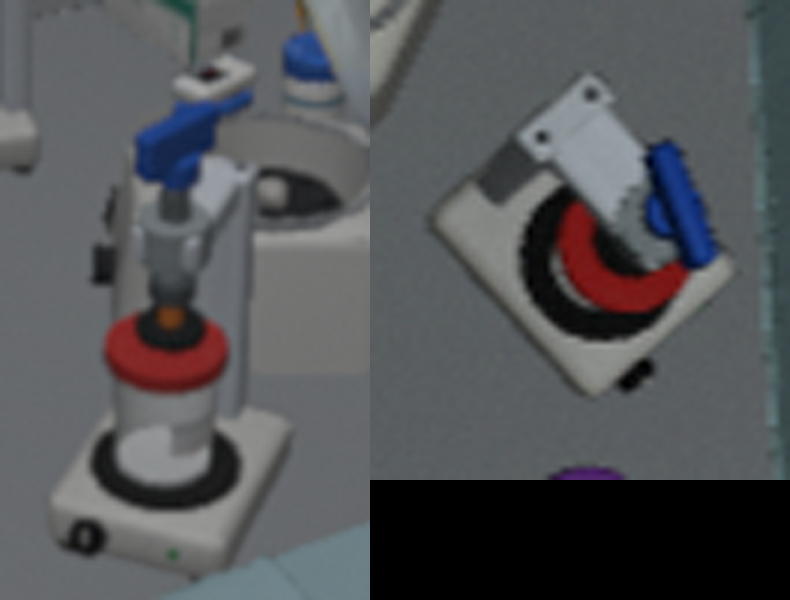

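```bash
cat >> h.py <<'E'
def draw(c,p,u0,u1,v0,v1,s,col=(0,255,255)):
    im=cv2.resize(c['frame'][v0:v1,u0:u1],None,fx=s,fy=s,interpolation=cv2.INTER_NEAREST)
    x,y,z,w=p
    for k in(-1,1):
        P=[]
        for i,j in((-1,-1),(1,-1),(1,1),(-1,1)):
            q=[x+i*.026*np.cos(w)-j*.006*np.sin(w),y+i*.026*np.sin(w)+j*.006*np.cos(w),z+k*.013]; P.append((proj(c,q)+.5-[u0,v0])*s)
        cv2.polylines(im,[np.int32(P)],True,col if k>0 else (0,255,0),1)
    return im
E
python3 - <<'E'
from h import *
a=dict(np.load('pics/scene.npz'));b=dict(np.load('pics/top.npz'))
p=[0.4488,-0.223,0.2198,.35]
q=[0.5005,.1806,.221,-.674]
r1=np.hstack([draw(a,p,272,312,184,214,10),draw(b,p,325,365,175,205,10)])
r2=np.hstack([draw(a,q,214,254,120,150,10),draw(b,q,155,195,160,190,10)])
cv2.imwrite('pics/c2.png',np.vstack([r1,r2]))
E
```

```text
(no output)
```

View pics/c2.png

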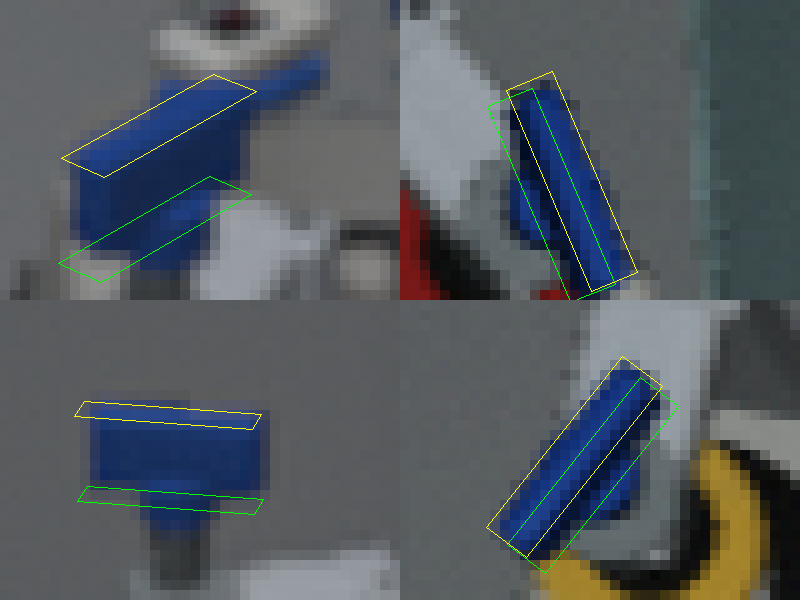

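```bash
cat >> h.py <<'E'
_bm=boxmask
def boxmask(c,p,S=4):
    m=_bm(c,p); t=np.linspace(0,2*np.pi,24); P=[proj(c,[p[0]+.010*np.cos(i),p[1]+.010*np.sin(i),p[2]+k]) for i in t for k in(-.013,-.025)]
    h=np.zeros((384*S,512*S),np.uint8); cv2.fillConvexPoly(h,cv2.convexHull(np.round((np.array(P)+.5)*S).astype(np.int32)),1)
    return np.maximum(m,cv2.resize(h.astype(np.float32),(512,384),interpolation=cv2.INTER_AREA))
E
python3 - <<'E'
from h import *
a=dict(np.load('pics/scene.npz'));b=dict(np.load('pics/top.npz'))
out=[]
for n,sb,tb,t0,va,vb in(('red',(275,297,191,214),(330,352,180,206),(341,194.5),(272,312,184,214),(325,365,175,205)),('yel',(220,245,126,145),(162,185,164,188),(173,176),(214,254,120,150),(155,195,160,190))):
    ms=[blue(a,*sb),blue(b,*tb)]
    p0=atz(b,*t0,.225); r=fit([a,b],ms,p0); print(n,r.x,r.fun,[np.abs(boxmask(c,r.x)-m).sum()/m.sum() for c,m in zip((a,b),ms)])
    out.append(np.hstack([draw(a,r.x,*va,10),draw(b,r.x,*vb,10)]))
cv2.imwrite('pics/c3.png',np.vstack(out))
E
```

```text
red [ 0.44844931 -0.22336565  0.22249176  0.45363078] 0.6052146888346552 [np.float64(0.32585227272727274), np.float64(0.27936241610738255)]
yel [0.50140253 0.18122866 0.22249701 2.41450566] 0.6693433164645319 [np.float64(0.4000796178343949), np.float64(0.269263698630137)]
```

View pics/c3.png

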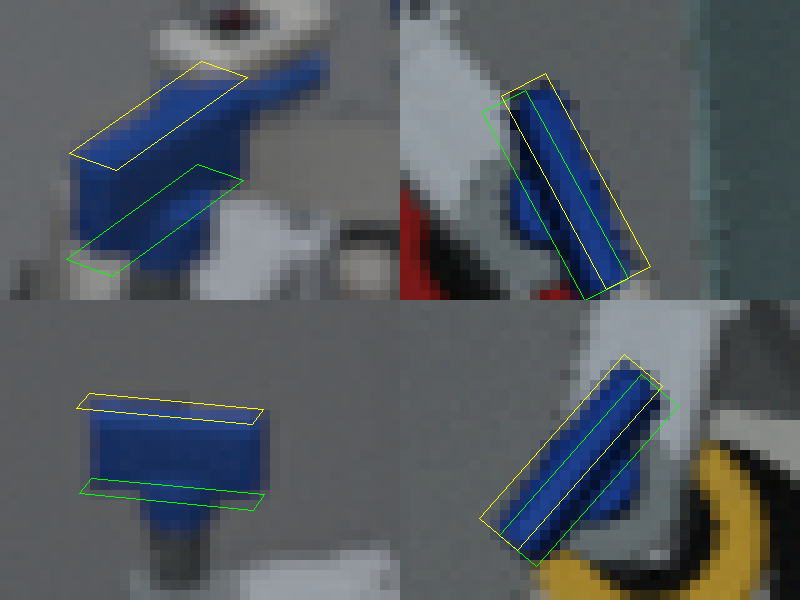

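Candidates for the handle: blue bar over the red lid (top px 341,194; scene 287,200), blue bar over the yellow lid (top 173,176), blue bottle cap (top 238,111) and the blue thin streak behind (scene 301,191, background). The red-lidded one is on the right; the crops confirm it. Bar yaw is about 0.33 rad, centre about (0.448, -0.223, 0.222).

Emit:
play_rows(rows=[[0.085,0,0,-0.03,0],[0.085,0,0,-0.03,0],[0.085,0,0,-0.03,0],[0.085,-0.021,-0.029,0,0],[0.085,-0.021,-0.029,0,0],[0.085,-0.021,-0.029,0,0],[0.085,-0.021,-0.029,0,0],[0.085,-0.021,-0.029,0,0],[0.085,-0.021,-0.029,0,0],[0.085,-0.021,-0.029,0,0],[0.085,-0.021,-0.029,0,0],[0.085,-0.021,-0.029,0,0],[0.085,-0.021,-0.029,0,0],[0.085,-0.021,-0.029,0,0],[0.085,-0.021,-0.029,0,0],[0.085,-0.021,-0.029,0,0],[0.085,-0.021,-0.029,0,0],[0.085,-0.021,-0.029,0,0],[0.085,-0.021,-0.029,0,0],[0.085,-0.021,-0.029,0,0]])

```text
time_s: 1.77
tool_pos: [0.3803, 0.0041, 0.3211]
eef_rot: [-0.53, -3.097, -0.0]
ft_force: [1.6, 0.3, 0.5]
width: 0.0849
grasp_force: 0.0
```

```bash
cat >> h.py <<'E'
def tri(c1,p1,c2,p2):
    o1,d1=ray(c1,*p1);o2,d2=ray(c2,*p2); s=np.linalg.lstsq(np.c_[d1,-d2],o2-o1,rcond=None)[0]; A,B=o1+d1*s[0],o2+d2*s[1]; return (A+B)/2,np.linalg.norm(A-B)
def delta(target,yaw,s=None):
    "world target -> shift in the present tool axes, turn about tool z"
    from scipy.spatial.transform import Rotation as Ro
    s=s or sensors.state(); R=Ro.from_rotvec(s['eef_rot']).as_matrix(); yx=np.arctan2(R[1,0],R[0,0])
    return R.T@(np.array(target)-s['tool_pos']), -((yaw-yx+np.pi)%(2*np.pi)-np.pi)
E
python3 - <<'E'
from h import *
a=dict(np.load('pics/scene.npz'));b=dict(np.load('pics/top.npz'))
P,e=tri(a,(287.5,199.3),b,(341.3,193.6)); print('centre?',P,e)
for z in(.23,.238): 
    q=[atz(b,338.5,183.5,z),atz(b,345.3,203.3,z)]; print(z,(q[0]+q[1])/2,np.linalg.norm(q[0]-q[1]),np.arctan2(*(q[0]-q[1])[1::-1]))
# independent: stem/pad & platform axis: red lid centre in scene
h=cv2.cvtColor(a['frame'],cv2.COLOR_BGR2HSV); 
s=sensors.state(); print(s['tool_pos'],s['eef_rot'],s['joint_pos'],delta([.448,-.223,.33],.33+np.pi,s))
E
```

```text
centre? [ 0.44799645 -0.2237451   0.2250246 ] 0.0011313283573330384
0.23 [ 0.4473656  -0.22392424  0.23      ] 0.05006490673985842 0.28053160745454175
0.238 [ 0.44634884 -0.2223007   0.238     ] 0.049694536752464276 0.2805316074545418
[0.38029414 0.00410413 0.3210782 ] [-5.30005148e-01 -3.09654910e+00 -2.27039683e-04] [-1.59740229e-01 -2.07056776e-01 -3.42118883e-01  1.43574594e+00
  1.44660094e-04  1.79294363e-01] (array([-0.13938102, -0.19165784, -0.00895388]), np.float64(-0.6690345906499724))
```

Emit:
play_rows(rows=[[0.085,-0.02,-0.0274,0,0],[0.085,-0.02,-0.0274,0,0],[0.085,-0.02,-0.0274,0,0],[0.085,-0.02,-0.0274,0,0],[0.085,-0.02,-0.0274,0,0],[0.085,-0.02,-0.0274,0,0],[0.085,-0.02,-0.0274,0,0],[0.085,0,0,0,-0.108],[0.085,0,0,0,-0.108],[0.085,0,0,0,-0.108],[0.085,0,0,0,-0.108],[0.085,0,0,0,-0.108],[0.085,0,0,0,-0.108],[0.085,0,0,0,0],[0.085,0,0,0,0]])

```text
time_s: 3.02
tool_pos: [0.4486, -0.2215, 0.3209]
eef_rot: [0.479, -3.104, -0.001]
ft_force: [0.2, 0.5, 0.2]
width: 0.0852
grasp_force: 0.0
```

```bash
python3 - <<'E'
from h import *
s=sensors.state(); print(s['tool_pos'],s['joint_pos'],s['ft_force'],s['wrist_torque'],delta([.4475,-.2233,.219],.31+np.pi,s))
a=cap('scene');b=cap('top')
cv2.imwrite('pics/c4.png',np.hstack([cv2.resize(a['frame'][120:220,240:340],(400,400),interpolation=2),cv2.resize(b['frame'][145:245,290:390],(400,400),interpolation=2)]))
E
```

```text
[ 0.4486171  -0.22145132  0.32088917] [-5.87817277e-01  1.88780197e-02 -1.40424352e-01  1.41235054e+00
 -8.89129604e-06 -8.94218164e-01] [0.15694301 0.50376254 0.23687123] [-0.03047829 -0.00713115  0.02181764] (array([ 0.00156733, -0.00149311,  0.10188907]), np.float64(-0.0035989297539416043))
```

View pics/c4.png

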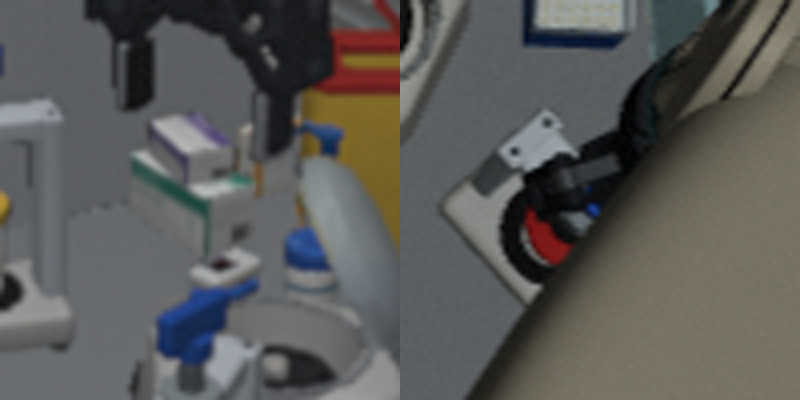

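The red clamp's handle is at scene crop (195,320), under the opened fingers, which straddle it along the closing line. I'll descend now.

Emit:
play_rows(rows=[[0.085,0.0016,-0.0015,0.02,0],[0.085,0,0,0.025,0],[0.085,0,0,0.025,0],[0.085,0,0,0.02,0],[0.085,0,0,0.01,0],[0.085,0,0,0.0065,0],[0.085,0,0,0,0]])

```text
time_s: 3.7
tool_pos: [0.4472, -0.2231, 0.2137]
eef_rot: [0.483, -3.103, -0.002]
ft_force: [-0.3, -0.4, 1.1]
width: 0.0849
grasp_force: 0.0
```

```bash
python3 - <<'E'
from h import *
s=sensors.state(); print(s['tool_pos'],s['ft_force'],s['wrist_torque'],delta([.4475,-.2233,.214],.31+np.pi,s))
a=cap('scene')
cv2.imwrite('pics/c5.png',cv2.resize(a['frame'][150:250,240:340],(600,600),interpolation=2))
E
```

```text
[ 0.44719271 -0.22307803  0.21374932] [-0.32173117 -0.43543981  1.06498033] [ 0.02145287  0.03430422 -0.01365849] (array([-0.00022501, -0.00030439, -0.0002515 ]), np.float64(-0.0014101297829594017))
```

View pics/c5.png

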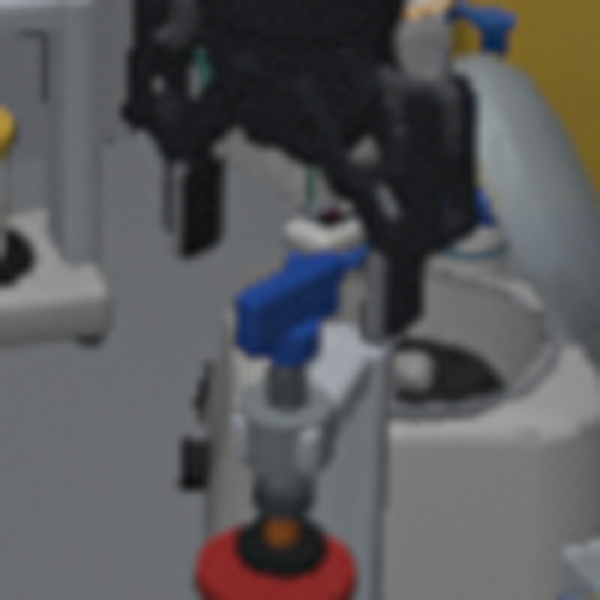

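Fingertips at (200,245) and (400,330) straddle the bar at (287,305). I'll close on it.

Emit:
play_rows(rows=[[0.0,0,0,0,0],[0.0,0,0,0,0],[0.0,0,0,0,0],[0.0,0,0,0,0],[0.0,0,0,0,0],[0.0,0,0,0,0],[0.0,0,0,0,0],[0.0,0,0,0,0]], force=60)

```text
time_s: 4.42
tool_pos: [0.4484, -0.2234, 0.2164]
eef_rot: [-0.484, 3.102, -0.001]
ft_force: [-1.0, 2.6, 5.8]
width: 0.0109
grasp_force: 62.1
```

```bash
cat > st.py <<'E'
from h import *
s=sensors.state(); d,t=delta([.4475,-.2233,.214],.31+np.pi,s)
print(s['time_s'],s['tool_pos'].round(4),'F',s['ft_force'].round(2),'M',s['wrist_torque'].round(3),'w',round(s['width'],4),s['grasp_force'],'turned',round(-t,4))
E
python3 st.py
```

```text
4.4167 [ 0.4484 -0.2234  0.2164] F [-1.02  2.6   5.77] M [0.519 0.298 0.066] w 0.0109 62.1341772134474 turned 0.0003
```

Emit:
play_rows(rows=[[0.0,0,0,0.0004,0.05],[0.0,0,0,0.0004,0.05],[0.0,0,0,0.0004,0.05],[0.0,0,0,0.0004,0.05],[0.0,0,0,0,0],[0.0,0,0,0,0]])

```text
time_s: 4.92
tool_pos: [0.4485, -0.2236, 0.2148]
eef_rot: [-0.171, 3.135, -0.001]
ft_force: [-0.8, 1.2, 6.3]
width: 0.0103
grasp_force: 62.2
```

```bash
python3 st.py
```

```text
4.9167 [ 0.4485 -0.2236  0.2148] F [-0.79  1.22  6.27] M [ 0.307  0.234 -0.037] w 0.0103 62.175721757939755 turned 0.2008
```

Emit:
play_rows(rows=[[0.0,0,0,0.0004,0.05],[0.0,0,0,0.0004,0.05]])

```text
time_s: 5.08
tool_pos: [0.4485, -0.2237, 0.214]
eef_rot: [-0.012, 3.14, -0.001]
ft_force: [-1.0, 1.1, 6.7]
width: 0.0104
grasp_force: 62.3
```

```bash
python3 st.py; python3 - <<'E'
from h import *
a=cap('scene')
cv2.imwrite('pics/c6.png',cv2.resize(a['frame'][170:260,240:340],(800,720),interpolation=2)[:600])
E
```

```text
5.0833 [ 0.4485 -0.2237  0.214 ] F [-0.96  1.08  6.66] M [0.275 0.204 0.145] w 0.0104 62.31613837997429 turned 0.3025
```

View pics/c6.png

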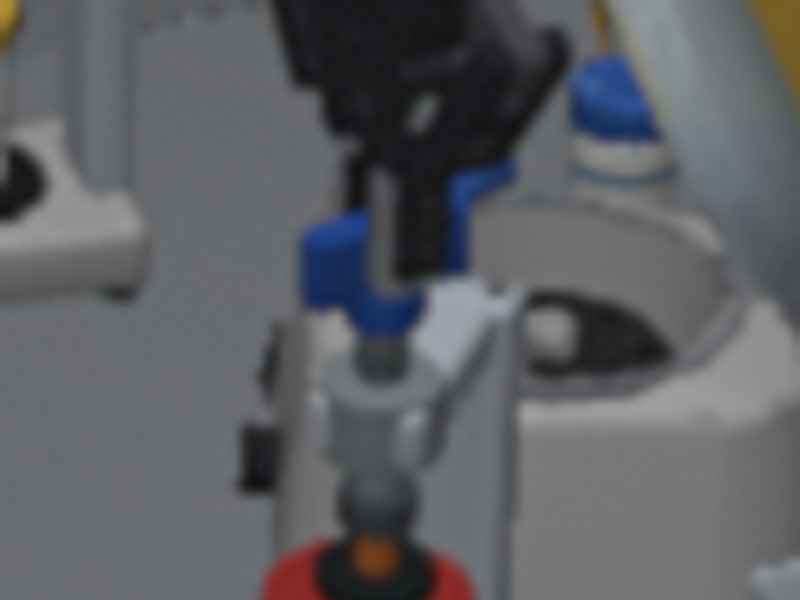

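The bar (scene crop 385,260) has turned with the gripper; the background streak stays put. I'll go on in small steps, reading the torque while moving.

Emit:
play_rows(rows=[[0.0,0,0,0.0004,0.05],[0.0,0,0,0.0004,0.05]])

```text
time_s: 5.3
tool_pos: [0.4484, -0.2238, 0.2132]
eef_rot: [0.145, 3.136, -0.002]
ft_force: [-1.1, 1.3, 5.9]
width: 0.0105
grasp_force: 62.3
```

```bash
python3 st.py
```

```text
5.3 [ 0.4484 -0.2238  0.2132] F [-1.14  1.27  5.91] M [0.2   0.293 0.235] w 0.0105 62.320199647772355 turned 0.4025
```

Emit:
play_rows(rows=[[0.0,0,0,0.0004,0.05],[0.0,0,0,0.0004,0.05]])

```text
time_s: 5.47
tool_pos: [0.4484, -0.2239, 0.2125]
eef_rot: [0.302, 3.125, -0.002]
ft_force: [-1.3, 0.8, 6.8]
width: 0.0108
grasp_force: 62.4
```

```bash
python3 st.py
```

```text
5.4667 [ 0.4484 -0.2239  0.2125] F [-1.29  0.83  6.81] M [0.179 0.33  0.185] w 0.0108 62.36707858451119 turned 0.5026
```

Emit:
play_rows(rows=[[0.0,0,0,0.0004,0.05],[0.0,0,0,0.0004,0.05]])

```text
time_s: 5.63
tool_pos: [0.4484, -0.224, 0.2116]
eef_rot: [0.458, 3.106, -0.002]
ft_force: [-1.4, 0.1, 5.9]
width: 0.0105
grasp_force: 62.4
```

```bash
python3 st.py; python3 -c "
from h import *
cap('scene','k6.png')"
```

```text
5.6333 [ 0.4484 -0.224   0.2116] F [-1.42  0.09  5.87] M [0.138 0.337 0.211] w 0.0105 62.39915519007468 turned 0.6026
```

Emit:
play_rows(rows=[[0.0,0,0,0.0004,0.05],[0.0,0,0,0.0004,0.05]])

```text
time_s: 5.85
tool_pos: [0.4484, -0.2241, 0.2109]
eef_rot: [0.612, 3.079, -0.002]
ft_force: [-2.3, 0.9, 6.6]
width: 0.0105
grasp_force: 62.4
```

```bash
python3 st.py; python3 -c "
from h import *
cap('scene','k7.png')"
```

```text
5.85 [ 0.4484 -0.2241  0.2109] F [-2.26  0.93  6.64] M [0.084 0.425 0.18 ] w 0.0105 62.4094491657894 turned 0.7025
```

Emit:
play_rows(rows=[[0.0,0,0,0.0004,0.05],[0.0,0,0,0.0004,0.05]])

```text
time_s: 6.07
tool_pos: [0.4483, -0.2241, 0.2101]
eef_rot: [0.765, 3.045, -0.003]
ft_force: [-1.9, 0.7, 6.9]
width: 0.011
grasp_force: 62.4
```

```bash
python3 st.py; python3 -c "
from h import *
cap('scene','k8.png')"
```

```text
6.0667 [ 0.4483 -0.2241  0.2101] F [-1.91  0.74  6.87] M [0.042 0.418 0.244] w 0.011 62.424755716474465 turned 0.8025
```

Emit:
play_rows(rows=[[0.0,0,0,0.0004,0.05],[0.0,0,0,0.0004,0.05]])

```text
time_s: 6.28
tool_pos: [0.4483, -0.2242, 0.2093]
eef_rot: [0.916, 3.003, -0.003]
ft_force: [-1.8, 0.2, 7.1]
width: 0.0101
grasp_force: 62.4
```

```bash
python3 st.py; cat > tr.py <<'E'
from h import *
import glob
s0=cv2.resize(cv2.imread('pics/s0.png'),(512,384),interpolation=cv2.INTER_AREA)
L=[('s0',s0)]+[(f[5:-4],cv2.imread(f)) for f in sorted(glob.glob('pics/k*.png'))]
for n,f in L:
    g=f[225:262,270:300].astype(float); b,gr,r=g[...,0],g[...,1],g[...,2]
    o=np.clip(np.minimum(r-gr*1.3,gr-b*1.2),0,None); o[o<4]=0   # orange weight
    col=f[225:262,285:289].astype(int).mean(1)
    v=np.arange(225,262); print(n,'orange w',o.sum().round(),'row',((o.sum(1)*v).sum()/o.sum()).round(2))
    if n in('s0',L[1][0],L[-1][0]): print([tuple(int(x) for x in c) for c in col[8:34]])
E
python3 -c "
from h import *
cap('scene','k9.png')"; python3 tr.py
```

```text
6.2833 [ 0.4483 -0.2242  0.2093] F [-1.84  0.21  7.11] M [-0.014  0.504  0.231] w 0.0101 62.412760126185276 turned 0.9024
s0 orange w 403.0 row 238.38
[(51, 49, 46), (46, 44, 41), (44, 43, 43), (36, 45, 62), (28, 52, 89), (24, 55, 100), (25, 55, 97), (26, 46, 77), (28, 34, 49), (29, 29, 30), (29, 28, 26), (24, 24, 21), (23, 22, 41), (28, 28, 85), (35, 35, 121), (37, 38, 131), (37, 38, 130), (37, 38, 131), (35, 35, 125), (28, 29, 104), (24, 25, 90), (40, 40, 89), (78, 78, 101), (115, 114, 116), (125, 124, 121), (125, 124, 121)]
k6 orange w 400.0 row 239.96
[(70, 68, 64), (61, 59, 55), (51, 49, 46), (47, 45, 41), (45, 45, 47), (34, 48, 72), (26, 55, 96), (26, 58, 103), (26, 53, 95), (28, 41, 63), (30, 31, 35), (29, 28, 27), (27, 27, 24), (23, 23, 27), (27, 27, 72), (36, 35, 123), (37, 39, 135), (40, 40, 136), (37, 37, 129), (30, 30, 107), (24, 25, 92), (40, 40, 91), (82, 82, 104), (120, 119, 120), (129, 127, 125), (128, 128, 124)]
k7 orange w 353.0 row 240.19
k8 orange w 331.0 row 240.25
k9 orange w 284.0 row 240.39
[(80, 77, 73), (69, 66, 63), (58, 56, 53), (51, 49, 46), (47, 45, 41), (44, 44, 48), (33, 49, 76), (27, 56, 98), (27, 54, 95), (28, 41, 64), (29, 30, 35), (30, 29, 27), (27, 27, 22), (23, 23, 27), (27, 27, 73), (35, 35, 121), (38, 39, 134), (39, 40, 136), (36, 37, 128), (30, 31, 107), (23, 23, 91), (38, 39, 90), (83, 82, 105), (120, 119, 120), (128, 127, 124), (128, 127, 124)]
```

The pad edge has stopped moving (k6 to k9 unchanged) while the orange stem shortens, so contact came at about 0.55–0.6 rad of turn. That puts it 0.3–0.35 rad past contact now; I'll add 0.08 rad and let go.

Emit:
play_rows(rows=[[0.0,0,0,0.0003,0.04],[0.0,0,0,0.0003,0.04],[0.0,0,0,0,0],[0.0,0,0,0,0],[0.02,0,0,0,0],[0.03,0,0,0,0],[0.06,0,0,0,0],[0.085,0,0,0,0],[0.085,0,0,0,0],[0.085,0,0,0,0],[0.085,0,0,0,0]])

```text
time_s: 7.25
tool_pos: [0.4476, -0.2234, 0.2067]
eef_rot: [-1.034, -2.966, -0.0]
ft_force: [-0.1, 0.1, -0.5]
width: 0.0847
grasp_force: 0.0
```

```bash
python3 st.py; python3 -c "
from h import *
cap('scene','kA.png')"; python3 tr.py|grep orange
```

```text
7.25 [ 0.4476 -0.2234  0.2067] F [-0.13  0.14 -0.5 ] M [-0.014  0.011  0.067] w 0.0847 0.0 turned 0.9808
s0 orange w 403.0 row 238.38
k6 orange w 400.0 row 239.96
k7 orange w 353.0 row 240.19
k8 orange w 331.0 row 240.25
k9 orange w 284.0 row 240.39
kA orange w 237.0 row 240.57
```

Released. I'll back straight off and check.

Emit:
play_rows(rows=[[0.085,0,0,-0.01,0],[0.085,0,0,-0.02,0],[0.085,0,0,-0.03,0],[0.085,0,0,-0.03,0],[0.085,0,0,-0.03,0],[0.085,0,0,0,0],[0.085,0,0,0,0]])

```text
time_s: 7.88
tool_pos: [0.4492, -0.2244, 0.3302]
eef_rot: [1.032, 2.961, -0.002]
ft_force: [0.2, 0.1, -0.3]
width: 0.0853
grasp_force: 0.0
```

```bash
python3 st.py; python3 -c "
from h import *
a=cap('scene','kB.png');cv2.imwrite('pics/v.png',cv2.resize(a['frame'][120:300,200:340],(466,600),interpolation=2))"; python3 tr.py|grep orange|tail -1
```

```text
7.8833 [ 0.4492 -0.2244  0.3302] F [ 0.2   0.1  -0.27] M [-0.019  0.016  0.01 ] w 0.0853 0.0 turned 0.9807
kB orange w 247.0 row 240.61
```

View pics/v.png

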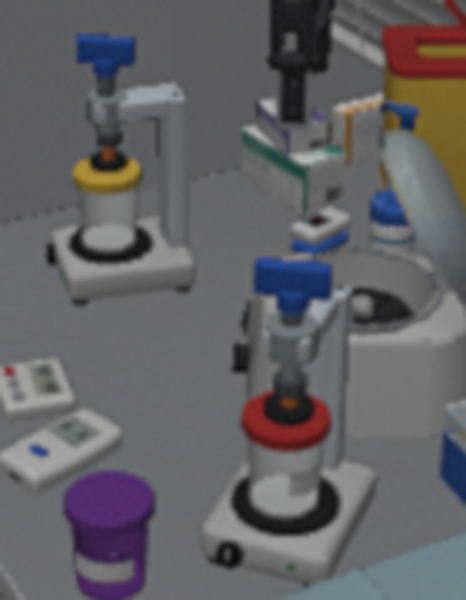

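The red clamp's handle (292,285) has turned, its pad sits on the lid (290,405) with the orange stem shortened, and the cup stands upright. The yellow clamp (105,50) is untouched and the gripper is clear.

```bash
python3 -c "
from plant import job
print(job.finish_job())"
```

```text
the job is handed in; nothing more can be done
None
```

The red-lidded cup is clamped: I turned the handle clockwise about 0.98 rad, roughly 0.4 rad (23°) past first contact as judged from the camera images. I then let go, left the yellow clamp untouched, and handed the job in at about 8 s of the 35 s allowed.

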